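# Tare the kitchen scale for the middle beaker

## Robot

A 6-joint arm with a two-finger parallel gripper is mounted at the origin on a cart in front of the work surface, level with it; the furniture and walls round the work are solid. World frame = base frame: x ahead of the robot, y to its left, z up, the work surface at z = 0. Lengths are in mm, angles in rad, forces in N, time in s.
With the tool pointing down it reaches from about 300 to 775 mm from the base axis. Payload 14.6 kg.
Tool frame: the origin (TCP) lies midway between the tips of the shut fingers; the grasp point (between the pads) lies 19 mm behind it (manip.grasp_offset is the distance from the TCP to the grasp point, in mm); z points along the fingers, y is the line along which they close (so a half turn about z gives the same grasp; the last joint's range is limited). The gripper opens to 94 mm and grips with 3 to 60 N. Pads are 16 mm wide; open, the fingers measure 119 mm over their backs; the gripper's body (75 mm by 177 mm) begins 78 mm behind the grasp point.
Start: joints at [-1.275, 0.3, 1.521, -0, 1.321, -0.067], TCP at [195.184, -514.191, 205.446] pointing down, gripper open.
Joint ranges: [-3.03, 3.03], [-0.79, 2.21], [0.23, 2.52], [-1.04, 4.18], [0, 3.07], [-2.55, 2.55]. Speed limits (rad/s): [2.22, 2.22, 2.57, 3.14, 3.14, 3.14].

## Interface

Orientations are given as [roll, pitch, yaw] about the fixed x, y, z axes, in that order (R = Rz(yaw) Ry(pitch) Rx(roll)).
In Python, from cell import manip, viewer gives the robot as it stands. The module is installed in compiled form; this text tells all that it offers.
- The arm moves only by the tool move_arm, never from a script. Its argument "moves" is a list of rows, each a list of 4 numbers: the shift along the tool's x, y, z in m, then the turn about the tool's z in rad. A call has 1 to 12 rows; each row is the pose to reach, as a shift and turn from the pose commanded when the call began, along the tool's axes at that moment; what a row does not reach only later rows make up. A row lasts 1/10 s, in which the tool goes at most 50 mm and 8.59 degrees, less where a joint would pass 70% of its speed; a pose out of reach is approached as far as the arm can. A call with a gripper value outside its range is refused whole. "jaw" is the finger opening in m, from 0 to 0.094, set as the call begins (left out, the last holds). The fingers move at their own pace and stop on an object; "squeeze" is the grip in N (left out, the last holds). Time passes only in rows, so rows that repeat a pose let the fingers close. It gives the time, the measured TCP pose, the force, the opening and the grip force at its end, in the units of the state.
- manip.read_state(): the state, without advancing time (a new reading comes with each control period).
- viewer.camera(name): name is "scene" or "top" or "wrist"; returns a dict with "frame" (420x560x3 uint8, blue, green, red), "z_map" (420x560 float32, mm along the optical axis (not along the pixel's ray), 0 where there is no reading), "fx", "fy", "cx", "cy" (pixels), "D" ([k1, k2, p1, p2, k3] as OpenCV has them; the pictures are not rectified), "origin" and "orientation" of the camera in the world. Camera axes: x right, y down, z forward; pixel columns grow to the right and rows downward; lengths in mm; the calibration is good to about 2 mm. A picture is of the moment at which its call begins.
- manip.sign_off(): hands the job in; it is judged then, once.
The state is a dict: "clock": time; "joints": joint angles; "qd": joint speeds; "effort": joint torques, N m; "eef_pos": TCP position; "eef_rot": TCP orientation; "wrist_force": force on the tool from outside, world axes, zero at the start; "moment": the same for the moment, N m; "finger_gap": finger opening in mm; "finger_force": force on a finger pad.
Only numpy, scipy, OpenCV 4.12 (cv2) and the standard library are available. Lean on these libraries where they do the work, as an engineer would, in place of code of your own. Each camera call takes 0.05 s, during which the arm holds its last target. There are 200 camera calls.

## Task

Stand the middle-sized of the three white beakers upright on the scale's pan and let go of it. Then tare the scale: with the black zero knob, bring the red needle exactly onto the blue zero mark, which the beaker's weight has turned round with the dial card, and take your hand away. Leave the other two beakers and the jars where they are.

Things in the scene. Friction and masses are not known exactly. Their poses are not given: they have to be found in the camera images.
- scale: kitchen scale, grey-green housing 234 (x) x 196 (y) x 93 mm high, fixed, on a wooden burner cover with its top at z = 0.0615. Origin: centre of its underside, z up, front towards its own -x. Its front face slopes 32 deg from horizontal, low at the front; on it a round dial (124 mm across, 11 mm off the face) and, right of the dial seen from the front, the zero knob. The round pan is at the back
- pan_middle (a point): middle of the pan's flat surface (118 mm across, inside a lip 6 mm high; pan 142 mm across), 55 mm behind the scale's origin and 111 mm above its underside when empty. The pan is sprung: it sinks 1 mm for each 0.4 N, up to 12 mm. Axes as the scale's
- knob_grip (a point): point on the axis of the round ribbed black zero knob (40 mm diameter), 6 mm below its top, 33 mm off the sloping face, 96 mm from the dial's centre. Turns with the knob; its z axis is the knob's axis, pointing out of the face, 32 deg from vertical. Light friction (0.05 N m): the knob stays where it is left; it turns about 250 deg either way
- needle_tip (a point): tip of the red needle, which turns in the plane of the face under the dial's clear cover, 40.5 mm from its spindle at the dial's centre. Only the knob moves it: it turns the same way as the knob, one third as far
- zero_mark (a point): inner point of the blue wedge on the white graduated card, 40.5 mm from the dial's centre, where the needle tip lies when it points at zero. It is at the top (uphill side) of the dial when the pan is empty; a load turns the card with it anticlockwise (seen from outside), about 0.26 rad per 100 g
- dial_middle (a point): centre of the dial, in the plane in which the needle turns, 6.5 mm off the face; fixed to the scale: x points uphill along the face, z out of the face
- beaker_small: small white stoneware beaker, open and hollow, outside diameter 50 mm, height 54 mm, wall 4.5 mm; origin: centre of its underside, z up
- beaker_middle: middle-sized white stoneware beaker, outside diameter 60 mm, height 66 mm, wall 4.5 mm, weight not known exactly (about 0.2 to 0.33 kg); origin: centre of its underside, z up
- beaker_large: large white stoneware beaker, outside diameter 70 mm, height 78 mm, wall 4.5 mm; origin: centre of its underside, z up
- spice_jar: spice jar with a red cap, 44 mm diameter, 105 mm high, standing on the wooden cover; origin: centre of its underside
- salt: glass salt shaker with a grey top, 44 mm diameter, 90 mm high, standing on the wooden cover; origin: centre of its underside
- sugar: clear jar with a black lid, 79 mm diameter, 154 mm high, standing on the wooden cover; origin: centre of its underside

How it is judged:
By the outcome, as a careful person would: the job done as asked, in the order asked, and still so for the second after the job is handed in, with the robot touching nothing.
It also fails if it takes over 72 s, if anything falls off the work surface, if the arm or the gripper's body presses on something with over 40 N, if the wrist force passes 120 N, or if a joint passes its speed limit or range.

## Working session

There is one attempt and no reset: what is moved stays moved. The work goes in short steps, Python scripts to look and compute and a tool call to move; the robot and the scene stay as the last step left them, time stands still between calls to the robot, and variables do not carry over. Pictures are saved under pics/ and viewed, at most 10 in all, crops included, and the job is handed in when it is done.

Besides the shell and the picture viewer there is one more tool, called after "Call:" as name([rows], argument=value, ...), one row to a line, values as JSON. move_arm: Moves the arm, as the interface text tells. Its arguments: {"type":"object","properties":{"moves":{"type":"array"},"jaw":{"type":"number"},"squeeze":{"type":"number"}},"required":["moves"]}

```bash
mkdir -p pics; cat > h.py <<'E'
import numpy as np, cv2
from cell import manip, viewer
from scipy.spatial.transform import Rotation as R
def rot(o):
    o=np.array(o,float)
    if o.shape==(3,3): return o
    return R.from_euler('xyz',o).as_matrix() if o.size==3 else R.from_quat(o).as_matrix()
def ray(c,uv):
    K=np.array([[c['fx'],0,c['cx']],[0,c['fy'],c['cy']],[0,0,1.]])
    p=cv2.undistortPoints(np.array(uv,float).reshape(-1,1,2),K,np.array(c['D'],float)).reshape(-1,2)
    return np.c_[p,np.ones(len(p))]@rot(c['orientation']).T
def onz(c,uv,z):
    d=ray(c,uv);o=np.array(c['origin'],float);return o+d*((z-o[2])/d[:,2])[:,None]
def onplane(c,uv,p,n):
    d=ray(c,uv);o=np.array(c['origin'],float);return o+d*(((p-o)@n)/(d@n))[:,None]
def cloud(c):
    h,w=c['z_map'].shape;u,v=np.meshgrid(np.arange(w),np.arange(h))
    P=ray(c,np.c_[u.ravel(),v.ravel()])*c['z_map'].reshape(-1,1)+np.array(c['origin'],float)
    P[c['z_map'].ravel()==0]=np.nan;return P.reshape(h,w,3)
E
python3 - <<'E'
from h import *
a=viewer.camera('scene');b=viewer.camera('top');w=viewer.camera('wrist')
import pickle;pickle.dump((a,b,w),open('c0.pkl','wb'))
for c in(a,b,w):print(c['origin'],c['orientation'],c['fx'],c['cx'],c['cy'],c['D'])
cv2.imwrite('pics/s0.png',a['frame']);cv2.imwrite('pics/t0.png',b['frame'])
print(manip.read_state())
E
```

```text
[-532.68808596  678.52620282  674.73571627] [-1.97843852 -0.0102197  -2.01895701] 485.6120207678675 273.1672048629935 217.06827090010762 [-0.14881732  0.          0.          0.          0.        ]
[ 404.82259647  154.10443345 1244.41926946] [-3.0423757  0.0118431 -1.5837765] 461.3546208445047 275.62168016532576 206.84656098492752 [0.03472092 0.         0.         0.         0.        ]
[ 267.07013329 -487.10340446  384.15191856] [ 2.87692242e+00  6.10927227e-04 -1.20823971e+00] 358.0494338490372 274.6662111083541 207.03624478625596 [-0.05853  0.       0.       0.       0.     ]
{'clock': 0.15, 'joints': array([-1.27463004e+00,  3.00316857e-01,  1.52143943e+00,  3.53328463e-05,
        1.32066805e+00, -6.65678202e-02]), 'qd': array([-0.00078127, -0.00261115, -0.00202097, -0.00186516,  0.00088527,
       -0.00137128]), 'effort': array([-5.00163278e-04, -5.31962049e+01, -3.52822495e+01,  7.07642664e-02,
        2.35897332e-02, -7.74781506e-05]), 'eef_pos': array([ 195.12382938, -514.01914326,  205.03085725]), 'eef_rot': array([-3.14076509e+00, -8.94726538e-05,  3.62725308e-01]), 'wrist_force': array([-0.19510719, -0.17911457,  0.80781769]), 'moment': array([-0.01629898, -0.02241589,  0.00140994]), 'finger_force': 0.0, 'finger_gap': 93.93298057836463}
```

View pics/s0.png

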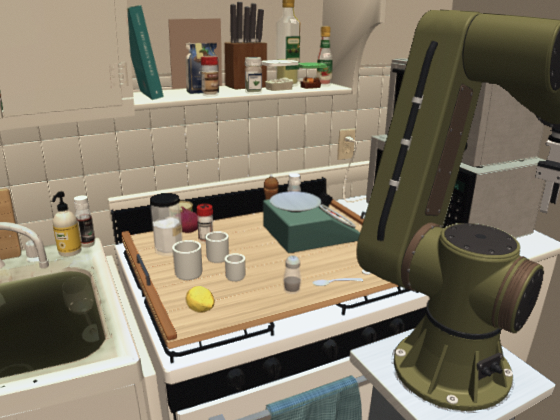

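View pics/t0.png

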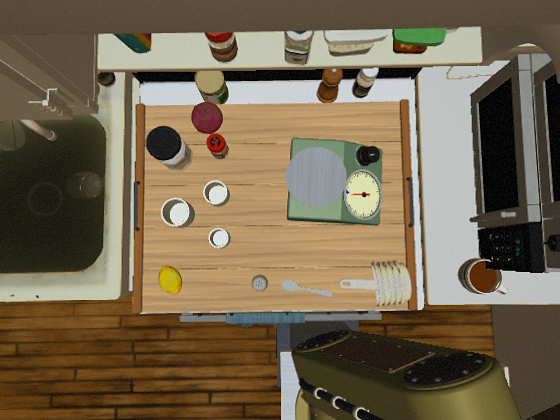

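```bash
python3 - <<'E'
from h import *
import pickle
a,b,w=pickle.load(open('c0.pkl','rb'))
P=cloud(b);S=cloud(a)
for n,u,v in [('wood',250,200),('pan',317,177),('dial',352,205),('knob',368,153),('shelf',370,50),('midrim',215,181),('bar',300,75)]:
    print(n,np.nanmedian(P[v-1:v+2,u-1:u+2].reshape(-1,3),0).round(1))
hsv=cv2.cvtColor(b['frame'],cv2.COLOR_BGR2HSV)
# beakers: rim pixels by height in the cloud, white colour
for n,u,v,zr,r in [('small',219,238,115.5,25),('mid',215,192,127.5,30),('large',176,211,139.5,35)]:
    m=np.zeros(hsv.shape[:2],np.uint8);m[v-25:v+26,u-25:u+26]=1
    m&=((hsv[...,1]<60)&(hsv[...,2]>120)).astype(np.uint8)
    q=P[m>0];q=q[np.abs(q[:,2]-zr)<5]
    # ring contour
    cs,_=cv2.findContours(m,cv2.RETR_EXTERNAL,cv2.CHAIN_APPROX_NONE);c=max(cs,key=cv2.contourArea)
    print(n,'rimz',np.median(q[:,2]).round(1),len(q),'circle',cv2.minEnclosingCircle(q[:,:2].astype(np.float32)))
# scene view of rims
for n,u,v,zr,r in [('small',235,268,115.5,25),('mid',217,247,127.5,30),('large',187,260,139.5,35)]:
    q=S[v-35:v+36,u-25:u+26].reshape(-1,3);q=q[~np.isnan(q[:,0])]
    q=q[np.abs(q[:,2]-zr)<4]
    print('scene',n,np.median(q,0).round(1),len(q),cv2.minEnclosingCircle(q[:,:2].astype(np.float32)))
# pan, knob, dial
q=P[140:220,280:390].reshape(-1,3)
pz=q[np.abs(q[:,2]-178)<8]; print('pan',cv2.minEnclosingCircle(pz[:,:2].astype(np.float32)),np.median(pz[:,2]))
# housing plane fit in the front, green pixels
sub=P[138:226,285:385];hs=hsv[138:226,285:385]
g=(hs[...,0]>40)&(hs[...,0]<90)&(hs[...,1]>50)
G=sub[g];print('green',len(G),np.nanmin(G,0),np.nanmax(G,0))
rect=cv2.minAreaRect(G[~np.isnan(G[:,0])][:,:2].astype(np.float32));print(rect)
d=(hs[...,2]>170)&(hs[...,1]<90)&(hs[...,0]>15)&(hs[...,0]<40)
D=sub[d];D=D[~np.isnan(D[:,0])];print('dialface',len(D),D.mean(0))
c=D.mean(0);print(np.linalg.svd(D-c)[2][2])
k=(hs[...,2]<60);kk=sub[k];print('knob',kk.shape,np.nanmedian(kk,0),np.nanmax(kk,0))
kk=kk[kk[:,2]>135];print(cv2.minEnclosingCircle(kk[:,:2].astype(np.float32)))
E
```

```text
wood [541.4 232.7  59.5]
pan [580.7  67.2 171.5]
dial [517.  -18.1 137.4]
knob [639.  -56.5 159.8]
shelf [758.9  -8.1 453.3]
midrim [582.1 314.  125.7]
bar [882.7  96.3  34.4]
small rimz 113.9 95 circle ((444.6585388183594, 307.40594482421875), 24.264013290405273)
mid rimz 126.0 121 circle ((555.7035522460938, 314.24188232421875), 29.632434844970703)
large rimz 138.4 140 circle ((507.3581237792969, 408.8892822265625), 34.70149612426758)
scene small [468.8 308.5 115.2] 195 ((500.8979797363281, 307.7090148925781), 83.168701171875)
scene mid [551.7 322.3 126.3] 172 ((566.8172607421875, 346.7820129394531), 108.76287078857422)
scene large [526.5 410.  139.1] 211 ((554.8500366210938, 394.2884826660156), 87.62635040283203)
pan ((581.932861328125, 71.7831802368164), 71.56111145019531) 172.84579576158103
green 2430 [ 473.37614368 -104.01546722   80.65091352] [679.81671804 138.81624606 161.47341117]
((576.712158203125, 16.54107666015625), (232.13528442382812, 194.2301483154297), 85.90465545654297)
dialface 1070 [544.83005678 -44.84042037 121.44173384]
[ 0.00205911 -0.38745291  0.9218872 ]
knob (465, 3) [629.63421933 -49.48631969 140.20595882] [663.82785485 138.58759596 164.85965337]
((568.3741455078125, 21.622608184814453), 132.67625427246094)
```

```bash
cat >> h.py <<'E'
def to(p,yaw=None):
    s=manip.read_state();M=rot(s['eef_rot']);y=s['eef_rot'][2]
    sh=M.T@(np.array(p,float)-s['eef_pos'])/1000
    print('shift',sh.round(4),'turn',None if yaw is None else round(y-yaw,4),'pos',s['eef_pos'].round(1),'rpy',s['eef_rot'].round(4),'t',s['clock'],'gap',round(s['finger_gap'],1),'F',s['wrist_force'].round(2))
E
python3 -c "
from h import *
to([556,300,310],1.5)"
```

```text
shift [ 0.6262 -0.6331 -0.1044] turn -1.1373 pos [ 195.1 -514.   205. ] rpy [-3.1408e+00 -1.0000e-04  3.6270e-01] t 0.15 gap 93.9 F [-0.2  -0.18  0.81]
```

Call:
move_arm([
  [0,0,-0.05,0],
  [0,0,-0.1,0],
  [0.05,-0.05,-0.105,-0.1],
  [0.627,-0.633,-0.105,-1.137],
  [0.627,-0.633,-0.105,-1.137],
  [0.627,-0.633,-0.105,-1.137],
  [0.627,-0.633,-0.105,-1.137],
  [0.627,-0.633,-0.105,-1.137],
  [0.627,-0.633,-0.105,-1.137],
  [0.627,-0.633,-0.105,-1.137],
  [0.627,-0.633,-0.105,-1.137],
  [0.627,-0.633,-0.105,-1.137],
], jaw=0.085)

```text
clock: 1.35
eef_pos: [398.3, -55.3, 309.9]
eef_rot: [3.141, 0.0, 1.5]
wrist_force: [0.7, -1.0, -0.0]
finger_gap: 85.2
finger_force: 0.0
```

```bash
python3 -c "
from h import *
to([556,300,310],1.5)"
```

```text
shift [ 3.656e-01  1.321e-01 -1.000e-04] turn 0.0001 pos [398.3 -55.3 309.9] rpy [3.1411e+00 1.0000e-04 1.5001e+00] t 1.35 gap 85.2 F [ 0.73 -0.95 -0.03]
```

Call:
move_arm([
  [0.355,0.128,0,0],
  [0.355,0.128,0,0],
  [0.355,0.128,0,0],
  [0.355,0.128,0,0],
  [0.355,0.128,0,0],
  [0.355,0.128,0,0],
  [0.355,0.128,0,0],
  [0.355,0.128,0,0],
  [0.355,0.128,0,0],
  [0.355,0.128,0,0],
  [0.355,0.128,0,0],
  [0.355,0.128,0,0],
])

```text
clock: 2.55
eef_pos: [550.9, 286.7, 310.4]
eef_rot: [3.141, -0.0, 1.499]
wrist_force: [-0.5, 0.1, 0.4]
finger_gap: 84.8
finger_force: 0.0
```

```bash
python3 - <<'E'
from h import *
w=viewer.camera('wrist');cv2.imwrite('pics/w1.png',w['frame'])
P=cloud(w)
hsv=cv2.cvtColor(w['frame'],cv2.COLOR_BGR2HSV)
q=P.reshape(-1,3);hh=hsv.reshape(-1,3)
for n,c,z in [('mid',(556,314),127.5),('small',(445,307),115.5)]:
    m=(np.hypot(q[:,0]-c[0],q[:,1]-c[1])<45)&(np.abs(q[:,2]-z)<6)&(hh[:,1]<70)
    k=q[m];print(n,len(k),np.median(k[:,2]),cv2.minEnclosingCircle(k[:,:2].astype(np.float32)))
    # scene-view check: project rim centre
m=(np.hypot(q[:,0]-556,q[:,1]-314)<80)&(q[:,2]<70);print('wood',np.median(q[m,2]))
to([556,314,260],1.5)
E
```

```text
mid 810 127.20392696058101 ((557.80322265625, 312.620849609375), 30.016191482543945)
small 647 114.89014995747493 ((447.0008544921875, 306.6533508300781), 25.00067710876465)
wood 61.64621975154202
shift [0.0275 0.0031 0.0504] turn -0.0012 pos [550.9 286.8 310.4] rpy [ 3.1409e+00 -3.0000e-04  1.4988e+00] t 2.6 gap 84.9 F [0.36 0.09 0.26]
```

View pics/w1.png

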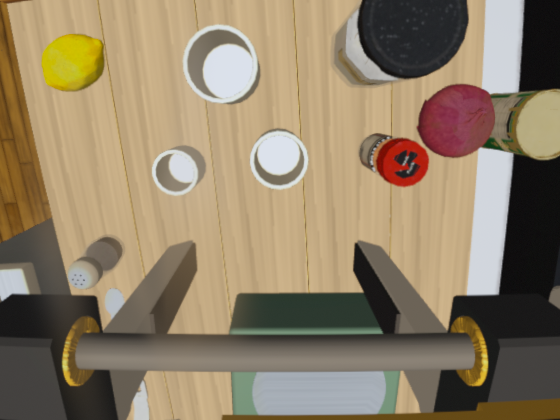

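Call:
move_arm([
  [0.0264,0.0047,0.04,0],
  [0.0264,0.0047,0.09,0],
  [0.0264,0.0047,0.13,0],
  [0.0264,0.0047,0.165,0],
  [0.0264,0.0047,0.195,0],
  [0.0264,0.0047,0.215,0],
  [0.0264,0.0047,0.2215,0],
  [0.0264,0.0047,0.2215,0],
  [0.0264,0.0047,0.2215,0],
])

```text
clock: 3.5
eef_pos: [558.1, 313.7, 89.8]
eef_rot: [3.14, -0.001, 1.5]
wrist_force: [0.4, 0.2, 0.1]
finger_gap: 85.1
finger_force: 0.0
```

Call:
move_arm([
  [0,0,0,0],
  [0,0,0,0],
  [0,0,0,0],
  [0,0,0,0],
  [0,0,0,0],
  [0,0,0,0],
], jaw=0.05, squeeze=15)

```text
clock: 4.1
eef_pos: [557.6, 313.7, 88.6]
eef_rot: [3.141, -0.0, 1.5]
wrist_force: [-2.2, -0.5, 3.5]
finger_gap: 58.7
finger_force: 14.9
```

Call:
move_arm([
  [0,0,-0.03,0],
  [0,0,-0.07,0],
  [0,0,-0.115,0],
  [0,0,-0.147,0],
  [-0.03,0.005,-0.147,0],
  [-0.07,0.012,-0.147,0],
  [-0.115,0.02,-0.147,0],
  [-0.16,0.027,-0.147,0],
  [-0.2,0.034,-0.147,0],
  [-0.225,0.039,-0.147,0],
  [-0.2395,0.0405,-0.147,0],
  [-0.2395,0.0405,-0.147,0],
])

```text
clock: 5.3
eef_pos: [580.9, 70.6, 234.9]
eef_rot: [-3.141, 0.0, 1.498]
wrist_force: [-1.0, 0.8, -4.1]
finger_gap: 59.3
finger_force: 14.9
```

Call:
move_arm([
  [0,0,0,0],
  [0,0,0,0],
  [0,0,0,0],
])

```text
clock: 5.6
eef_pos: [580.9, 72.9, 235.2]
eef_rot: [-3.141, -0.0, 1.501]
wrist_force: [0.7, -0.3, -2.5]
finger_gap: 58.7
finger_force: 14.9
```

```bash
python3 - <<'E'
from h import *
b=viewer.camera('top');w=viewer.camera('wrist')
to([581,71.5,200.5],1.5);
for c in (b,w):
    P=cloud(c).reshape(-1,3);m=(np.hypot(P[:,0]-581,P[:,1]-71)<80)&(np.abs(P[:,2]-175)<9);k=P[m]
    print(len(k),np.median(k[:,2]) if len(k) else 0,cv2.minEnclosingCircle(k[:,:2].astype(np.float32)) if len(k) else 0)
F=[]
for i in range(1): print(manip.read_state()['wrist_force'])
E
```

```text
shift [-0.0011  0.0002  0.0347] turn 0.0008 pos [580.9  72.6 235.2] rpy [-3.1415e+00 -1.0000e-04  1.5008e+00] t 5.7 gap 59.0 F [ 0.08 -0.52 -2.85]
454 174.2790645838919 ((581.8189697265625, 71.34257507324219), 71.45911407470703)
16950 173.29609519012513 ((583.5146484375, 69.77404022216797), 71.68165588378906)
[ 0.0773883  -0.52203427 -2.85047098]
```

Call:
move_arm([
  [0,0,0.012,0],
  [0,0,0.024,0],
  [0,0,0.031,0],
  [0,0,0.035,0],
  [0,0,0.038,0],
  [0,0,0.04,0],
  [0,0,0.041,0],
  [0,0,0.041,0],
  [0,0,0.041,0],
])

```text
clock: 6.6
eef_pos: [581.0, 71.9, 194.6]
eef_rot: [3.141, -0.0, 1.5]
wrist_force: [-0.2, 0.2, -1.1]
finger_gap: 58.9
finger_force: 14.9
```

```bash
python3 -c "
from h import *
to([581,71.5,200.5],1.5)"
```

```text
shift [-0.0004 -0.     -0.0059] turn -0.0002 pos [581.   71.9 194.6] rpy [ 3.1412e+00 -1.0000e-04  1.4998e+00] t 6.6 gap 58.9 F [-0.23  0.18 -1.05]
```

Call:
move_arm([
  [0,0,0.0015,0],
  [0,0,0.0015,0],
  [0,0,0.0015,0],
])

```text
clock: 6.9
eef_pos: [581.1, 71.9, 192.9]
eef_rot: [3.141, -0.0, 1.5]
wrist_force: [-0.4, -0.1, 0.8]
finger_gap: 59.1
finger_force: 14.9
```

Call:
move_arm([
  [0,0,0,0],
  [0,0,0,0],
  [0,0,0,0],
  [0,0,0,0],
  [0,0,0,0],
], jaw=0.085)

```text
clock: 7.4
eef_pos: [581.0, 71.9, 192.8]
eef_rot: [3.142, 0.0, 1.5]
wrist_force: [-0.2, 0.1, -0.2]
finger_gap: 84.8
finger_force: 0.0
```

Call:
move_arm([
  [0,0,-0.01,0],
  [0,0,-0.03,0],
  [0,0,-0.06,0],
  [0,0,-0.095,0],
  [0,0,-0.12,0],
  [-0.03,0,-0.12,0],
  [-0.07,0,-0.12,0],
  [-0.115,0.01,-0.12,0],
  [-0.15,0.02,-0.12,0],
  [-0.17,0.025,-0.12,0],
  [-0.17,0.025,-0.12,0],
  [-0.17,0.025,-0.12,0],
])

```text
clock: 8.6
eef_pos: [593.8, -99.3, 313.2]
eef_rot: [3.141, -0.0, 1.499]
wrist_force: [-0.8, 0.4, 0.4]
finger_gap: 84.8
finger_force: 0.0
```

```bash
python3 - <<'E'
from h import *
w=viewer.camera('wrist');b=viewer.camera('top');import pickle;pickle.dump((w,b),open('c1.pkl','wb'));cv2.imwrite('pics/w2.png',w['frame'])
to([639,-55,200.5],1.5)
E
```

```text
shift [0.0465 0.042  0.1128] turn 0.0008 pos [593.8 -98.5 313.2] rpy [ 3.1411e+00 -1.0000e-04  1.5008e+00] t 8.7 gap 85.0 F [-0.1   0.74 -0.14]
```

View pics/w2.png

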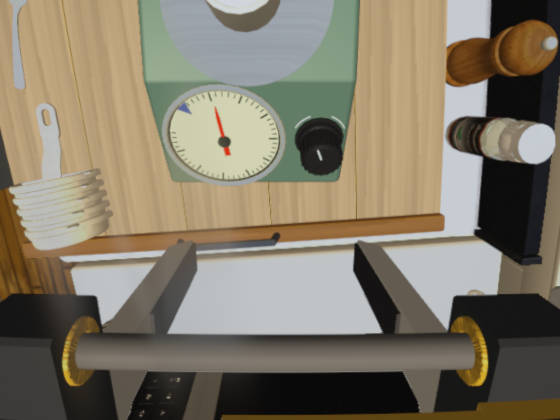

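```bash
cat > dial.py <<'E'
from h import *
psi=1.4994;xs=np.array([np.cos(psi),np.sin(psi),0]);ys=np.array([-np.sin(psi),np.cos(psi),0]);zs=np.array([0,0,1.])
t=np.deg2rad(32);U=np.cos(t)*xs+np.sin(t)*zs;N=-np.sin(t)*xs+np.cos(t)*zs
def masks(c):
    h=cv2.cvtColor(c['frame'],cv2.COLOR_BGR2HSV)
    red=((h[...,0]<8)|(h[...,0]>172))&(h[...,1]>150)&(h[...,2]>120)
    blue=(h[...,0]>105)&(h[...,0]<135)&(h[...,1]>60)&(h[...,2]>50)
    return red,blue
def angles(c,C,box):
    """box u0,v0,u1,v1; returns needle, mark angles, anticlockwise positive from uphill, seen from outside"""
    r,b=masks(c);out=[]
    V=np.cross(N,U)
    for m in (r,b):
        k=np.zeros_like(m);k[box[1]:box[3],box[0]:box[2]]=m[box[1]:box[3],box[0]:box[2]]
        v,u=np.nonzero(k);p=onplane(c,np.c_[u,v],C,N)-C
        out.append((p@U,p@V))
    return out
E
python3 - <<'E'
from dial import *
import pickle
w,b=pickle.load(open('c1.pkl','rb'))
P=cloud(w);h=cv2.cvtColor(w['frame'],cv2.COLOR_BGR2HSV)
# cream face region
m=(h[...,0]>18)&(h[...,0]<40)&(h[...,1]>25)&(h[...,1]<110)&(h[...,2]>140)
k=np.zeros(m.shape,np.uint8);k[85:187,160:290]=m[85:187,160:290]
cs,_=cv2.findContours(k,cv2.RETR_EXTERNAL,cv2.CHAIN_APPROX_NONE);c=max(cs,key=cv2.contourArea)
print('ellipse',cv2.fitEllipse(c))
q=P[k>0];q=q[~np.isnan(q[:,0])];cc=np.median(q,0);s=np.linalg.svd(q-q.mean(0));print('face',q.mean(0),s[2][2],N)
# green slope plane
g=(h[...,0]>60)&(h[...,0]<90)&(h[...,1]>60);gg=np.zeros_like(g);gg[95:180,285:350]=g[95:180,285:350]
q2=P[gg];q2=q2[~np.isnan(q2[:,0])];s2=np.linalg.svd(q2-q2.mean(0));print('slope',len(q2),q2.mean(0),s2[2][2],'cream off slope',(q.mean(0)-q2.mean(0))@N)
# outer bezel: points 8-14mm off slope
box=P[75:195,150:360].reshape(-1,3);d=(box-q2.mean(0))@N;V=np.cross(N,U)
for lo,hi in((8,14),(35,43)):
    z=box[(d>lo)&(d<hi)];z=z[:,:]
    uv=np.c_[z@U,z@V].astype(np.float32)
    if lo==8:
        o=cc;sel=np.hypot(*(uv-np.array([o@U,o@V])).T)<75;uv=uv[sel]
    (a,bb),r=cv2.minEnclosingCircle(uv);dd=np.median(d[(d>lo)&(d<hi)])
    n0=q2.mean(0)@N
    print(lo,len(uv),r,dd,'centre at that height',a*U+bb*V+(n0+dd)*N)
for c,bx in((w,(150,80,290,190)),):
    C=onplane(c,[cv2.fitEllipse(c_)[0] for c_ in [max(cs,key=cv2.contourArea)]],q2.mean(0)+N*6.5,N)[0]
    print('C',C)
    for n,(x,y) in zip('nb',angles(c,C,bx)):
        r=np.hypot(x,y);i=np.argmax(r) if n=='n' else np.argmin(r);print(n,len(x),'far/near',r[i],np.arctan2(y[i],x[i]),'mean ang',np.arctan2(y.mean(),x.mean()),r.min(),r.max())
E
```

```text
ellipse ((223.2152099609375, 134.96755981445312), (88.45729064941406, 111.94197082519531), 96.37338256835938)
face [544.1355416  -48.20127756 122.59373444] [-0.10097458 -0.57802697  0.80974623] [-0.03780215 -0.52856922  0.8480481 ]
slope 0 [nan nan nan] [0. 0. 1.] cream off slope nan
8 0 0.0 nan centre at that height [nan nan nan]
35 0 0.0 nan centre at that height [nan nan nan]
C [nan nan nan]
n 105 far/near nan nan mean ang nan nan nan
b 52 far/near nan nan mean ang nan nan nan<stdin>:13: RuntimeWarning: Mean of empty slice.
  ret = um.true_divide(
<stdin>:15: RuntimeWarning: Mean of empty slice.
  return _methods._mean(a, axis=axis, dtype=dtype,
  ret = ret.dtype.type(ret / rcount)
<stdin>:22: RuntimeWarning: Mean of empty slice.
<stdin>:25: RuntimeWarning: Mean of empty slice.
```

```bash
python3 - <<'E'
from dial import *
import pickle
w,b=pickle.load(open('c1.pkl','rb'))
P=cloud(w);h=cv2.cvtColor(w['frame'],cv2.COLOR_BGR2HSV);V=np.cross(N,U)
print(h[100,320],h[165,300])
q2=np.r_[P[92:106,270:345].reshape(-1,3),P[165:178,288:300].reshape(-1,3)];q2=q2[~np.isnan(q2[:,0])]
s2=np.linalg.svd(q2-q2.mean(0));print('slope',len(q2),q2.mean(0),s2[2][2],N,'rms',((q2-q2.mean(0))@N).std())
n0=np.median(q2@N)
box=P[75:195,150:360].reshape(-1,3);d=box@N-n0
f,_,_=0,0,0
for lo,hi in((8,14),(36,42)):
    z=box[(d>lo)&(d<hi)];uv=np.c_[z@U,z@V].astype(np.float32)
    if lo==8:
        o=np.array([544.,-48,122.]);uv=uv[np.hypot(*(uv-np.array([o@U,o@V])).T)<75]
    (a,bb),r=cv2.minEnclosingCircle(uv);dd=np.median(d[(d>lo)&(d<hi)])
    print(lo,len(uv),'r',r,'off',dd,'centre',a*U+bb*V+(n0+dd)*N, 'uv',a,bb)
    if lo==8: C=a*U+bb*V+(n0+6.5)*N
    else: K=a*U+bb*V+(n0+33)*N
print('C',C,'K',K,np.linalg.norm((C-K)-((C-K)@N)*N))
dark=(h[...,2]<70);dk=np.zeros_like(dark);dk[125:155,212:238]=dark[125:155,212:238]
v,u=np.nonzero(dk);print('hub px',u.mean(),v.mean(),len(u),onplane(w,[[u.mean(),v.mean()]],C,N)-C)
np.save('CK.npy',[C,K])
for n,(x,y) in zip('nb',angles(w,C,(150,80,290,190))):
    r=np.hypot(x,y);i=np.argmax(r) if n=='n' else np.argmin(r);print(n,len(x),'ext',r[i],np.arctan2(y[i],x[i]),'mean',np.arctan2(y.mean(),x.mean()),r.min(),r.max())
to([K[0],K[1],K[2]-19],1.5)
E
```

```text
[ 63  55 125] [ 64  56 122]
slope 1205 [629.3002657  -24.61178644 138.22902542] [-0.03776179 -0.52455019  0.85054168] [-0.03780215 -0.52856922  0.8480481 ] rms 0.6597402751817013
8 1294 r 67.65943908691406 off 9.04571586012078 centre [546.74112468 -45.83529508 131.98484389] uv 64.2455062866211 -548.617919921875
36 1010 r 20.675922393798828 off 39.36114256844395 centre [641.64215033 -74.03158725 154.38828745] uv 58.00777053833008 -645.28857421875
C [546.83735822 -44.48970803 129.8259544 ] K [641.88261523 -70.66928306 148.99373261] 96.87169219876057
hub px 226.46153846153845 140.84615384615384 26 [[ 2.65020907 -5.34412849 -3.21274023]]
n 105 ext 31.098546834312465 0.1364096912088563 mean 0.26351770092869214 0.1573394248625541 31.098546834312465
b 52 ext 40.33298991232196 0.8116464496756614 mean 0.807045880181554 40.33298991232196 49.75236644272377
shift [0.0311 0.046  0.1833] turn 0.0008 pos [593.8 -98.5 313.2] rpy [ 3.1411e+00 -1.0000e-04  1.5008e+00] t 8.7 gap 85.0 F [-0.1   0.74 -0.14]
```

Call:
move_arm([
  [0.0311,0.046,0.02,0.14],
  [0.0311,0.046,0.05,0.28],
  [0.0311,0.046,0.09,0.4],
  [0.0311,0.046,0.117,0.4],
  [0.0311,0.046,0.117,0.4],
  [0.0311,0.046,0.14,0.4],
  [0.0311,0.046,0.16,0.4],
  [0.0311,0.046,0.172,0.4],
  [0.0311,0.046,0.177,0.4],
  [0.0311,0.046,0.177,0.4],
  [0.0311,0.046,0.177,0.4],
], jaw=0.056)

```text
clock: 9.8
eef_pos: [642.4, -71.7, 137.1]
eef_rot: [3.14, -0.0, 1.1]
wrist_force: [0.6, -0.7, -0.6]
finger_gap: 55.6
finger_force: 0.0
```

```bash
python3 - <<'E'
from h import *
C,K=np.load('CK.npy');to([K[0],K[1],K[2]-13],1.1)
w=viewer.camera('wrist');cv2.imwrite('pics/w3.png',w['frame'])
E
```

```text
shift [ 0.0007 -0.001   0.0011] turn -0.0 pos [642.4 -71.7 137.1] rpy [ 3.1399e+00 -5.0000e-04  1.1000e+00] t 9.8 gap 55.6 F [ 0.64 -0.69 -0.65]
```

View pics/w3.png

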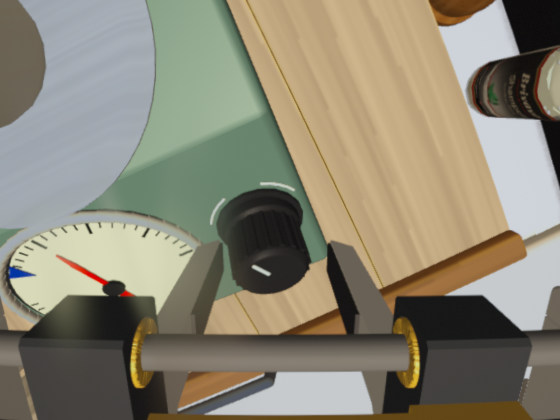

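Call:
move_arm([
  [0,0,0,0],
  [0,0,0,0],
  [0,0,0,0],
  [0,0,0,0],
], jaw=0.02, squeeze=12)

```text
clock: 10.25
eef_pos: [639.9, -70.7, 136.0]
eef_rot: [-3.136, 0.001, 1.1]
wrist_force: [-18.9, 6.1, 9.4]
finger_gap: 41.9
finger_force: 12.7
```

Call:
move_arm([
  [0,0,0,-0.1],
  [0,0,0,-0.2],
  [0,0,0,-0.3],
  [0,0,0,-0.4],
  [0,0,0,-0.4],
])

```text
clock: 10.75
eef_pos: [641.0, -70.9, 135.2]
eef_rot: [-3.139, -0.001, 1.504]
wrist_force: [-6.8, 4.7, -1.7]
finger_gap: 39.5
finger_force: 12.0
```

```bash
python3 - <<'E'
from dial import *
C,K=np.load('CK.npy');to([K[0],K[1],K[2]-13],1.5)
w=viewer.camera('wrist');cv2.imwrite('pics/w4.png',w['frame'])
E
```

```text
shift [ 0.0003  0.0009 -0.0008] turn 0.0037 pos [641.  -70.9 135.2] rpy [-3.1385e+00 -1.2000e-03  1.5037e+00] t 10.75 gap 39.5 F [-6.79  4.73 -1.67]
```

View pics/w4.png

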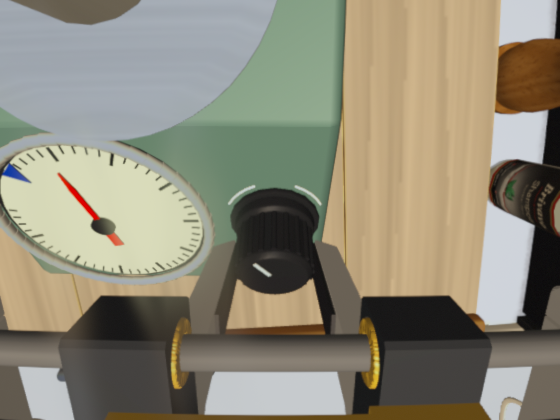

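Call:
move_arm([
  [0,0,0,-0.1],
  [0,0,0,-0.2],
  [0,0,0,-0.3],
  [0,0,0,-0.4],
  [0,0,0,-0.4],
])

```text
clock: 11.3
eef_pos: [642.7, -72.7, 136.9]
eef_rot: [3.139, 0.002, 1.903]
wrist_force: [0.8, -5.9, 2.4]
finger_gap: 41.4
finger_force: 12.8
```

```bash
cat >> dial.py <<'E'
def measure(c,C,verbose=True):
    """tip of needle and inner point of wedge within 60 mm of C; hub = dark blob in the middle"""
    V=np.cross(N,U);h=cv2.cvtColor(c['frame'],cv2.COLOR_BGR2HSV)
    v,u=np.mgrid[:420,:560];p=onplane(c,np.c_[u.ravel(),v.ravel()],C,N)-C
    X=(p@U).reshape(420,560);Y=(p@V).reshape(420,560);r=np.hypot(X,Y)
    red,blue=masks(c);hub=(r<12)&(h[...,2]<75)&~red;red&=(r<50);blue&=(r<60)
    hx,hy=X[hub].mean(),Y[hub].mean()
    x,y=X[red],Y[red];A=np.c_[x,y];m=A.mean(0);d=np.linalg.svd(A-m,full_matrices=False)[2][0];d*=np.sign(d@m)
    far=A[np.argmax(A@d)]
    n=np.array([-d[1],d[0]])
    B=np.c_[X[blue],Y[blue]]
    out=dict(hub=(hx,hy,int(hub.sum())),dir=np.arctan2(d[1],d[0]),lineoff=m@n,tip=far,tipr=np.hypot(*far),nblue=len(B))
    if len(B):
        bm=B.mean(0);rb=np.hypot(*B.T);out.update(mark=np.arctan2(bm[1],bm[0]),inner=B[np.argmin(rb)],rb=(rb.min(),rb.max()))
    return out
E
python3 - <<'E'
from dial import *
import pickle
C,K=np.load('CK.npy');V=np.cross(N,U);C=C-6*U;
print(measure(pickle.load(open('c1.pkl','rb'))[0],C))
to([K[0],K[1],K[2]-13],1.1)
w=viewer.camera('wrist');cv2.imwrite('pics/w5.png',w['frame']);print(measure(w,C))
E
```

```text
{'hub': (np.float64(-0.6056565483069202), np.float64(-1.929145624029088), 51), 'dir': np.float64(0.12241405339244411), 'lineoff': np.float64(-0.36081720483721125), 'tip': array([36.80966049,  4.22899939]), 'tipr': np.float64(37.05179538248336), 'nblue': 52, 'mark': np.float64(0.7212348454570586), 'inner': array([33.76139848, 29.25841468]), 'rb': (np.float64(44.67534954606285), np.float64(54.107557712409154))}
shift [ 0.0022 -0.0001  0.0009] turn 0.8026 pos [642.7 -72.7 136.9] rpy [3.1393e+00 2.4000e-03 1.9026e+00] t 11.3 gap 41.4 F [ 0.77 -5.88  2.36]
{'hub': (np.float64(-1.1347292915150464), np.float64(-0.13620905389461477), 321), 'dir': np.float64(0.30088538421556), 'lineoff': np.float64(0.20403830786121668), 'tip': array([37.5838482 , 11.65327023]), 'tipr': np.float64(39.349007009580134), 'nblue': 253, 'mark': np.float64(0.6985508175142752), 'inner': array([33.25011274, 27.17487128]), 'rb': (np.float64(42.942329074517836), np.float64(54.407307638967225))}
```

Call:
move_arm([
  [0,0,0,0],
  [0,0,0,0],
  [0,0,0,0],
  [0.0005,-0.0014,0,0.14],
  [0.0005,-0.0014,0,0.28],
  [0.0005,-0.0014,0,0.42],
  [0.0005,-0.0014,0,0.56],
  [0.0005,-0.0014,0,0.7],
  [0.0005,-0.0014,0,0.8],
  [0.0005,-0.0014,0,0.8],
  [0.0005,-0.0014,0,0.8],
], jaw=0.056)

```text
clock: 12.45
eef_pos: [640.4, -71.6, 135.7]
eef_rot: [-3.141, 0.0, 1.103]
wrist_force: [0.2, 0.9, 0.1]
finger_gap: 56.0
finger_force: 0.0
```

Call:
move_arm([
  [0,0,0,0],
  [0,0,0,0],
  [0,0,0,0],
  [0,0,0,0],
], jaw=0.02, squeeze=18)

```text
clock: 12.85
eef_pos: [639.4, -71.1, 135.6]
eef_rot: [-3.138, 0.0, 1.101]
wrist_force: [-8.5, 3.3, 3.2]
finger_gap: 41.7
finger_force: 17.7
```

```bash
python3 - <<'E'
from dial import *
C,K=np.load('CK.npy');C=C-6*U
to([K[0],K[1],K[2]-13],1.1)
w=viewer.camera('wrist');print(measure(w,C))
E
```

```text
shift [ 0.0015  0.002  -0.0004] turn 0.0013 pos [639.4 -71.1 135.6] rpy [-3.1383e+00  5.0000e-04  1.1013e+00] t 12.85 gap 41.7 F [-8.47  3.25  3.23]
{'hub': (np.float64(-1.9344412659921528), np.float64(1.0388310462632795), 264), 'dir': np.float64(0.31078629342692227), 'lineoff': np.float64(0.1413274332876866), 'tip': array([34.48877872, 11.09589764]), 'tipr': np.float64(36.22975023213429), 'nblue': 181, 'mark': np.float64(0.6781533872481206), 'inner': array([32.87322481, 25.85791082]), 'rb': (np.float64(41.82440031286849), np.float64(54.15243745981764))}
```

Call:
move_arm([
  [0,0,0,-0.1],
  [0,0,0,-0.2],
  [0,0,0,-0.3],
  [0,0,0,-0.4],
  [0,0,0,-0.5],
  [0,0,0,-0.6],
  [0,0,0,-0.7],
  [0,0,0,-0.8],
  [0,0,0,-0.8],
])

```text
clock: 13.8
eef_pos: [642.8, -73.9, 138.5]
eef_rot: [3.135, 0.006, 1.903]
wrist_force: [8.4, -11.6, 9.6]
finger_gap: 40.5
finger_force: 19.9
```

```bash
python3 - <<'E'
from dial import *
C,K=np.load('CK.npy');C=C-6*U
to([K[0],K[1],K[2]-13],1.1)
w=viewer.camera('wrist');print(measure(w,C))
E
```

```text
shift [0.0034 0.0001 0.0024] turn 0.8029 pos [642.8 -73.9 138.5] rpy [3.1348 0.0062 1.9029] t 13.8 gap 40.5 F [  8.37 -11.6    9.59]
{'hub': (np.float64(-1.056983125158986), np.float64(-0.13958056074685732), 329), 'dir': np.float64(0.4776197259583225), 'lineoff': np.float64(0.30495098466292614), 'tip': array([34.56584205, 18.77548596]), 'tipr': np.float64(39.335941698571084), 'nblue': 254, 'mark': np.float64(0.6997152830949839), 'inner': array([32.87823706, 27.33437899]), 'rb': (np.float64(42.7568327537077), np.float64(54.510699177058456))}
```

Call:
move_arm([
  [0,0,0,0],
  [0,0,0,0],
  [0,0,0,0],
  [0,0,0,0.14],
  [0,0,0,0.28],
  [0,0,0,0.42],
  [0,0,0,0.56],
  [0,0,0,0.7],
  [0,0,0,0.8],
  [0,0,0,0.8],
  [0,0,0,0.8],
], jaw=0.056)

```text
clock: 14.95
eef_pos: [640.3, -71.5, 135.5]
eef_rot: [-3.141, 0.0, 1.103]
wrist_force: [0.5, 0.3, -0.0]
finger_gap: 56.3
finger_force: 0.0
```

Call:
move_arm([
  [0,0,0,0],
  [0,0,0,0],
  [0,0,0,0],
  [0,0,0,0],
], jaw=0.02)

```text
clock: 15.35
eef_pos: [639.4, -71.1, 135.5]
eef_rot: [-3.138, 0.0, 1.101]
wrist_force: [-7.7, 3.4, 2.6]
finger_gap: 41.7
finger_force: 17.6
```

Call:
move_arm([
  [0,0,0,-0.1],
  [0,0,0,-0.2],
  [0,0,0,-0.3],
  [0,0,0,-0.4],
  [0,0,0,-0.5],
  [0,0,0,-0.6],
  [0,0,0,-0.7],
  [0,0,0,-0.7],
])

```text
clock: 16.15
eef_pos: [642.2, -73.5, 137.7]
eef_rot: [3.136, 0.004, 1.803]
wrist_force: [6.7, -9.4, 5.5]
finger_gap: 40.0
finger_force: 19.1
```

```bash
python3 - <<'E'
from dial import *
C,K=np.load('CK.npy');C=C-6*U
to([K[0],K[1],K[2]-13],1.1)
w=viewer.camera('wrist');print(measure(w,C))
E
```

```text
shift [0.0028 0.0003 0.0017] turn 0.7032 pos [642.2 -73.5 137.7] rpy [3.1363 0.0043 1.8032] t 16.15 gap 40.0 F [ 6.71 -9.4   5.47]
{'hub': (np.float64(0.0814323315354137), np.float64(-2.470903661063734), 170), 'dir': np.float64(0.631865800685108), 'lineoff': np.float64(0.3891175382385823), 'tip': array([31.89183462, 23.58465487]), 'tipr': np.float64(39.66516180242853), 'nblue': 248, 'mark': np.float64(0.6947037221916761), 'inner': array([33.04202303, 26.86265192]), 'rb': (np.float64(42.58376867145424), np.float64(54.41731356811336))}
```

Call:
move_arm([
  [0,0,0,0],
  [0,0,0,0],
  [0,0,0,0],
  [0,0,-0.03,0],
  [0,0,-0.07,0],
  [0,0,-0.1,0.14],
  [0,0,-0.1,0.28],
  [0,0,-0.1,0.42],
  [0,0,-0.1,0.56],
  [0,0,-0.1,0.7],
  [0,0,-0.1,0.84],
  [0,0,-0.1,0.84],
], jaw=0.056)

```text
clock: 17.4
eef_pos: [640.3, -71.5, 235.5]
eef_rot: [-3.141, 0.0, 0.958]
wrist_force: [-0.4, -1.1, -0.4]
finger_gap: 55.9
finger_force: 0.0
```

```bash
python3 - <<'E'
from dial import *
C,K=np.load('CK.npy');C=C-6*U;V=np.cross(N,U)
m=C+40.5*(np.cos(.69)*U+np.sin(.69)*V);cam=m+230*N;print(m,cam)
T=cam-np.array([77*np.cos(.7),-77*np.sin(.7),179]);print(T);to(T,-0.7)
E
```

```text
[522.6499267  -21.30432625 143.19871271] [ 513.95543124 -142.87524759  338.24977482]
[455.06258282 -93.27048567 159.24977482]
shift [-0.1244 -0.139   0.0763] turn 1.658 pos [640.3 -71.5 235.5] rpy [-3.1409e+00  2.0000e-04  9.5800e-01] t 17.4 gap 55.9 F [-0.39 -1.12 -0.35]
```

Call:
move_arm([
  [-0.03,-0.033,0,0.14],
  [-0.06,-0.067,0,0.28],
  [-0.09,-0.1,0,0.42],
  [-0.1244,-0.139,0,0.56],
  [-0.1244,-0.139,0.01,0.7],
  [-0.1244,-0.139,0.03,0.84],
  [-0.1244,-0.139,0.05,0.98],
  [-0.1244,-0.139,0.07,1.12],
  [-0.1244,-0.139,0.0763,1.26],
  [-0.1244,-0.139,0.0763,1.4],
  [-0.1244,-0.139,0.0763,1.54],
  [-0.1244,-0.139,0.0763,1.658],
])

```text
clock: 18.6
eef_pos: [455.1, -93.7, 159.4]
eef_rot: [3.142, 0.0, -0.699]
wrist_force: [0.4, -0.1, -0.3]
finger_gap: 55.9
finger_force: 0.0
```

Call:
move_arm([
  [0,0,0,0],
  [0,0,0,0],
])

```text
clock: 18.8
eef_pos: [455.2, -93.8, 159.5]
eef_rot: [-3.142, 0.0, -0.692]
wrist_force: [-1.0, -0.1, -0.0]
finger_gap: 56.0
finger_force: 0.0
```

```bash
python3 - <<'E'
from dial import *
import pickle
C,K=np.load('CK.npy');C=C-6*U;V=np.cross(N,U)
w=viewer.camera('wrist');pickle.dump(w,open('c6.pkl','wb'));print(w['origin'])
print(measure(w,C))
# rectified view along N: 6 px/mm
K_=np.array([[w['fx'],0,w['cx']],[0,w['fy'],w['cy']],[0,0,1.]])
g=np.linspace(-64,64,600);X,Y=np.meshgrid(g,g);Q=C+(-Y)[...,None]*U+(-X)[...,None]*V
M=rot(w['orientation']);rv=cv2.Rodrigues(M.T)[0];tv=-M.T@np.array(w['origin'])
px=cv2.projectPoints(Q.reshape(-1,3),rv,tv,K_,np.array(w['D']))[0].reshape(600,600,2).astype(np.float32)
im=cv2.remap(w['frame'],px[...,0],px[...,1],cv2.INTER_CUBIC);cv2.circle(im,(300,300),3,(255,0,255),-1)
cv2.imwrite('pics/r6.png',im)
E
```

```text
[ 514.47175004 -142.70316563  338.65177947]
{'hub': (np.float64(-0.7029841559506482), np.float64(-0.41042664353100994), 326), 'dir': np.float64(0.6300168515396205), 'lineoff': np.float64(0.06623271523288454), 'tip': array([31.59089897, 22.6768099 ]), 'tipr': np.float64(38.88730647893043), 'nblue': 219, 'mark': np.float64(0.7598100581597855), 'inner': array([30.36296323, 29.04198226]), 'rb': (np.float64(42.016023959798915), np.float64(54.434177211674964))}
```

View pics/r6.png

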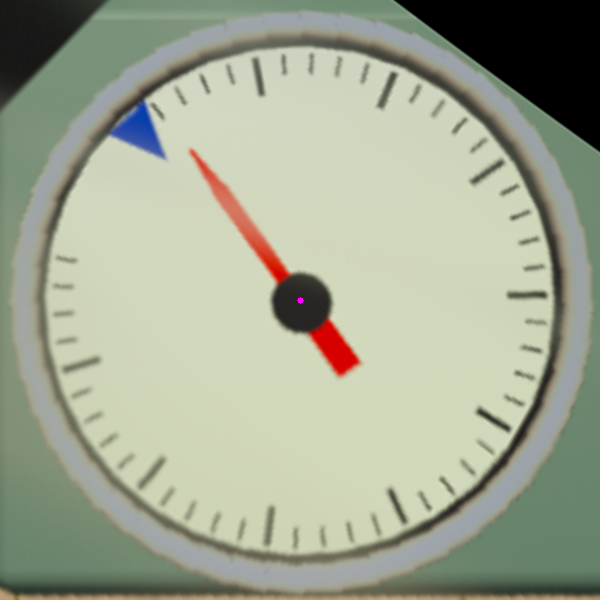

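```bash
python3 -c "
from h import *
to([640.3,-71.5,235.5],1.2)"
```

```text
shift [ 0.1282 -0.1354 -0.076 ] turn -1.8929 pos [455.2 -93.8 159.5] rpy [-3.1416e+00  1.0000e-04 -6.9290e-01] t 18.85 gap 56.1 F [-1.03 -0.5  -0.16]
```

Call:
move_arm([
  [0,0,-0.04,-0.14],
  [0,0,-0.076,-0.28],
  [0.01,-0.01,-0.076,-0.42],
  [0.03,-0.03,-0.076,-0.56],
  [0.05,-0.05,-0.076,-0.7],
  [0.07,-0.07,-0.076,-0.84],
  [0.09,-0.095,-0.076,-0.98],
  [0.11,-0.115,-0.076,-1.12],
  [0.128,-0.1355,-0.076,-1.26],
  [0.128,-0.1355,-0.076,-1.4],
  [0.128,-0.1355,-0.076,-1.54],
  [0.128,-0.1355,-0.076,-1.68],
])

```text
clock: 20.05
eef_pos: [640.4, -72.2, 235.0]
eef_rot: [-3.141, 0.0, 0.992]
wrist_force: [-0.9, 0.2, -1.6]
finger_gap: 55.6
finger_force: 0.0
```

Call:
move_arm([
  [0,0,0,-0.14],
  [0,0,0,-0.21],
  [0,0,0,-0.21],
])

```text
clock: 20.35
eef_pos: [640.3, -72.3, 235.3]
eef_rot: [-3.141, 0.0, 1.196]
wrist_force: [-0.7, 0.1, -0.4]
finger_gap: 55.6
finger_force: 0.0
```

```bash
python3 -c "
from h import *
to([640.2,-71.4,135.5],1.2)"
```

```text
shift [ 0.0008 -0.0004  0.0998] turn -0.0038 pos [640.3 -72.3 235.3] rpy [-3.1413  0.      1.1962] t 20.35 gap 55.6 F [-0.68  0.08 -0.37]
```

Call:
move_arm([
  [0.0008,0,0.03,0],
  [0.0008,0,0.06,0],
  [0.0008,0,0.085,0],
  [0.0008,0,0.0998,0],
  [0.0008,0,0.0998,0],
  [0.0008,0,0.0998,0],
])

```text
clock: 20.95
eef_pos: [641.1, -71.7, 136.7]
eef_rot: [3.14, -0.0, 1.192]
wrist_force: [0.5, -0.2, 1.1]
finger_gap: 55.9
finger_force: 0.0
```

Call:
move_arm([
  [0,0,0,0],
  [0,0,0,0],
  [0,0,0,0],
  [0,0,0,0],
], jaw=0.02)

```text
clock: 21.35
eef_pos: [639.9, -71.2, 136.8]
eef_rot: [-3.14, 0.0, 1.192]
wrist_force: [-10.0, 2.6, 6.4]
finger_gap: 40.7
finger_force: 18.1
```

```bash
cat > m.py <<'E'
from dial import *
C,K=np.load('CK.npy');C=C-6*U
print(measure(viewer.camera('wrist'),C))
E
python3 m.py
```

```text
{'hub': (np.float64(-0.953647948157157), np.float64(0.46220721281167915), 237), 'dir': np.float64(0.6319866166112422), 'lineoff': np.float64(0.5042748839532356), 'tip': array([31.09647958, 23.6144469 ]), 'tipr': np.float64(39.04655099822809), 'nblue': 188, 'mark': np.float64(0.6816306153934365), 'inner': array([33.09157078, 25.70776809]), 'rb': (np.float64(41.90395442807528), np.float64(54.27453388997777))}
```

Call:
move_arm([
  [0,0,0,-0.1],
  [0,0,0,-0.2],
  [0,0,0,-0.3],
  [0,0,0,-0.4],
  [0,0,0,-0.45],
  [0,0,0,-0.45],
])

```text
clock: 22.0
eef_pos: [641.5, -72.0, 137.0]
eef_rot: [3.139, 0.001, 1.642]
wrist_force: [1.2, -1.6, 4.2]
finger_gap: 39.2
finger_force: 18.4
```

```bash
python3 m.py
```

```text
{'hub': (np.float64(-2.087911551276011), np.float64(6.211951455042865), 5), 'dir': np.float64(0.7247469434784142), 'lineoff': np.float64(0.42609503023038187), 'tip': array([29.12527097, 26.7570865 ]), 'tipr': np.float64(39.550260260182746), 'nblue': 218, 'mark': np.float64(0.688615436308274), 'inner': array([32.94319469, 26.41437038]), 'rb': (np.float64(42.22526540983759), np.float64(54.324261043796966))}
```

Call:
move_arm([
  [0,0,0,-0.08],
  [0,0,0,-0.16],
  [0,0,0,-0.16],
  [0,0,0,-0.16],
])

```text
clock: 22.45
eef_pos: [642.1, -72.7, 137.7]
eef_rot: [3.137, 0.003, 1.799]
wrist_force: [4.9, -7.2, 7.6]
finger_gap: 39.8
finger_force: 19.2
```

```bash
python3 m.py
```

```text
{'hub': (np.float64(0.07155428596954247), np.float64(-2.792362032359253), 150), 'dir': np.float64(0.7598022359975796), 'lineoff': np.float64(0.5319503302082502), 'tip': array([28.52951422, 27.55084437]), 'tipr': np.float64(39.66083971625717), 'nblue': 246, 'mark': np.float64(0.696682055502569), 'inner': array([32.85773594, 26.72433621]), 'rb': (np.float64(42.3535235486999), np.float64(54.26224928762241))}
```

Call:
move_arm([
  [0,0,0,0],
  [0,0,0,0],
  [0,0,0,0],
  [0,0,-0.03,0],
  [0,0,-0.07,0],
  [0,0,-0.1,0.14],
  [0,0,-0.1,0.28],
  [0,0,-0.1,0.42],
  [0,0,-0.1,0.56],
  [0,0,-0.1,0.7],
  [0,0,-0.1,0.84],
  [0,0,-0.1,0.84],
], jaw=0.056)

```text
clock: 23.7
eef_pos: [640.5, -71.4, 235.3]
eef_rot: [-3.141, 0.0, 0.959]
wrist_force: [0.2, 1.0, -0.2]
finger_gap: 55.9
finger_force: 0.0
```

```bash
python3 -c "
from h import *
to([455.1,-93.8,159.5],-0.7)"
```

```text
shift [-0.1248 -0.1389  0.076 ] turn 1.6594 pos [640.5 -71.4 235.3] rpy [-3.1407e+00  3.0000e-04  9.5940e-01] t 23.7 gap 55.9 F [ 0.18  1.01 -0.16]
```

Call:
move_arm([
  [-0.03,-0.033,0,0.14],
  [-0.06,-0.067,0,0.28],
  [-0.09,-0.1,0,0.42],
  [-0.1248,-0.139,0,0.56],
  [-0.1248,-0.139,0.01,0.7],
  [-0.1248,-0.139,0.03,0.84],
  [-0.1248,-0.139,0.05,0.98],
  [-0.1248,-0.139,0.07,1.12],
  [-0.1248,-0.139,0.0763,1.26],
  [-0.1248,-0.139,0.0763,1.4],
  [-0.1248,-0.139,0.0763,1.54],
  [-0.1248,-0.139,0.0763,1.658],
])

```text
clock: 24.9
eef_pos: [455.1, -94.3, 159.2]
eef_rot: [3.141, 0.001, -0.697]
wrist_force: [-0.7, -0.6, 0.3]
finger_gap: 56.5
finger_force: 0.0
```

Call:
move_arm([
  [0,0,0,0],
  [0,0,0,0],
  [0,0,0,0],
])

```text
clock: 25.2
eef_pos: [455.2, -94.4, 159.4]
eef_rot: [3.142, 0.0, -0.692]
wrist_force: [0.5, 0.0, -0.1]
finger_gap: 55.6
finger_force: 0.0
```

```bash
cat > look.py <<'E'
import sys
from dial import *
C,K=np.load('CK.npy');C=C-6*U;V=np.cross(N,U)
w=viewer.camera('wrist');print(w['origin'],measure(w,C))
K_=np.array([[w['fx'],0,w['cx']],[0,w['fy'],w['cy']],[0,0,1.]])
g=np.linspace(-64,64,600);X,Y=np.meshgrid(g,g);Q=C+(-Y)[...,None]*U+(-X)[...,None]*V
M=rot(w['orientation']);rv=cv2.Rodrigues(M.T)[0];tv=-M.T@np.array(w['origin'])
px=cv2.projectPoints(Q.reshape(-1,3),rv,tv,K_,np.array(w['D']))[0].reshape(600,600,2).astype(np.float32)
im=cv2.remap(w['frame'],px[...,0],px[...,1],cv2.INTER_CUBIC)
# symmetric blue-wedge axis and needle tail-to-tip axis, in the rectified picture
h=cv2.cvtColor(im,cv2.COLOR_BGR2HSV)
for n,m in zip('rb',masks({'frame':im})):
    k=m.astype(np.uint8);cs,_=cv2.findContours(k,cv2.RETR_EXTERNAL,cv2.CHAIN_APPROX_NONE)
    for c in sorted(cs,key=cv2.contourArea)[-2:]:
        mo=cv2.moments(c)
        if mo['m00']>100:
            p=np.array([mo['m10'],mo['m01']])/mo['m00'];d=p-[301,301.5];print(n,p.round(1),'ang',np.arctan2(-d[0],-d[1]).round(4),'area',mo['m00'])
hub=((h[...,2]<75)&(h[...,1]<120)).astype(np.uint8);hub[:250]=0;hub[350:]=0;hub[:,:250]=0;hub[:,350:]=0
v,u=np.nonzero(hub);print('hub',u.mean(),v.mean(),len(u))
cv2.imwrite(sys.argv[1],cv2.resize(im[60:360,60:360],None,fx=2,fy=2))
E
python3 look.py pics/r7.png
```

```text
[ 514.5186971  -143.3276793   338.54591723] {'hub': (np.float64(-0.7846511886960245), np.float64(-0.40636180831199165), 321), 'dir': np.float64(0.7594581275794902), 'lineoff': np.float64(0.22272774665582767), 'tip': array([27.58379536, 26.18215499]), 'tipr': np.float64(38.031184660662696), 'nblue': 217, 'mark': np.float64(0.7592201265343106), 'inner': array([30.56525509, 29.06136836]), 'rb': (np.float64(42.17579814779419), np.float64(54.50131327831366))}
r [252.6 251.7] ang 0.7717 area 1089.5
r [339.6 343.3] ang -2.3957 area 1309.5
b [138.7 130.2] ang 0.7583 area 1443.5
hub 301.24432521667353 302.9570780024763 2423
```

View pics/r7.png

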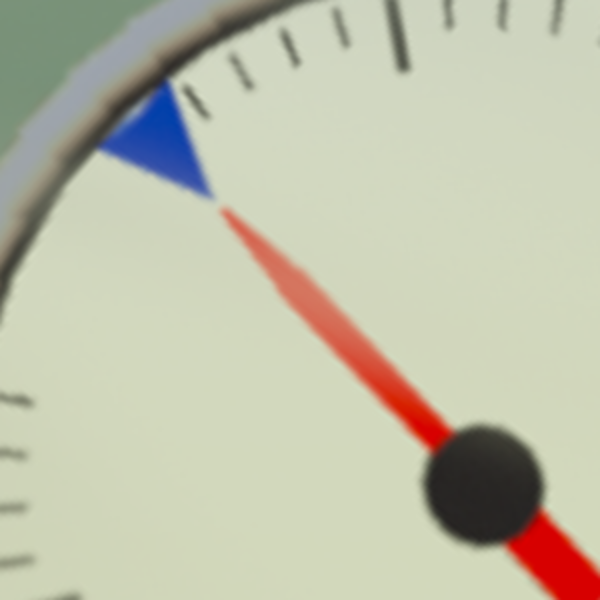

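Call:
move_arm([
  [-0.02,0,-0.04,0],
  [-0.04,0,-0.08,0],
  [-0.06,0,-0.12,0],
  [-0.06,0,-0.12,0],
  [-0.06,0,-0.12,0],
])

```text
clock: 25.75
eef_pos: [409.3, -55.9, 279.6]
eef_rot: [-3.141, -0.001, -0.694]
wrist_force: [-0.3, -0.1, -0.5]
finger_gap: 56.0
finger_force: 0.0
```

```bash
python3 - <<'E'
from dial import *
b=viewer.camera('top');P=cloud(b).reshape(-1,3)
k=P[(np.hypot(P[:,0]-581,P[:,1]-71)<45)&(P[:,2]>215)&(P[:,2]<245)];print(len(k),np.median(k,0),cv2.minEnclosingCircle(k[:,:2].astype(np.float32)), np.std(k[:,2]))
for n,c,z in(('small',(445,307),114),('large',(508,409),138)):
    k=P[(np.hypot(P[:,0]-c[0],P[:,1]-c[1])<45)&(abs(P[:,2]-z)<5)];print(n,cv2.minEnclosingCircle(k[:,:2].astype(np.float32)))
C,K=np.load('CK.npy');C=C-6*U;m=measure(viewer.camera('wrist'),C);print(m['dir'],m.get('mark'))
print(manip.read_state()['qd'])
print(manip.sign_off())
E
```

```text
203 [580.5352812   73.55024    229.00766545] ((579.9373779296875, 72.75841522216797), 30.04168701171875) 4.47076274340208
small ((445.2065124511719, 308.19781494140625), 24.926021575927734)
large ((507.977294921875, 409.1717224121094), 34.988887786865234)
0.7590210894801582 0.7551779197136266
[-0.00392989  0.01218686 -0.00095988 -0.00028076  0.0026065   0.00493469]
the job is handed in; nothing more can be done
Nonedial.py:24: RuntimeWarning: Mean of empty slice.
  hx,hy=X[hub].mean(),Y[hub].mean()
  ret = ret.dtype.type(ret / rcount)
```

The middle beaker stands on the pan about 2 mm from its centre and the needle points at the blue zero mark to within about 0.005 rad by the wrist camera; the job was handed in at about 26 s with the hand clear and the other two beakers where they were (the jars were never approached, nor re-measured).

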